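# Zero the strip densitometer and hold the sprung carriage at the index

### The arm

A 6-joint arm with a two-finger parallel gripper is mounted at the origin on a cart in front of the work surface, level with it; the furniture and walls round the work are solid. World frame = base frame: x ahead of the robot, y to its left, z up, the work surface at z = 0. Lengths are in m, angles in degrees, forces in N, time in s.
With the tool pointing down it reaches from about 0.35 to 0.925 m from the base axis. Payload 6.4 kg.
Tool frame: the origin (TCP) lies midway between the tips of the shut fingers; the grasp point (between the pads) lies 19 mm behind it; z points along the fingers, y is the direction in which the jaws open and shut (so a half turn about z gives the same grasp; the last joint's range is limited). The gripper opens to 85 mm and grips with 20 to 120 N. Pads are 22 mm wide; open, the fingers measure 114 mm over their backs; the gripper's body (76 mm by 85 mm) begins 54 mm behind the grasp point. The pads swing forward as they close: fully open they stand 13 mm farther back than shut.
Start: joints at [55.457, 14.043, 89.255, -0, 76.702, -9.975], TCP at [0.27, 0.591, 0.231] pointing down, gripper open.
Joint ranges: [-179.41, 179.41], [-58.25, 129.5], [7.25, 145.43], [-54.29, 234.29], [11.92, 165.04], [-157.13, 157.13]. Speed limits (degrees/s): [147.25, 147.25, 180, 180, 180, 180].

### API

Orientations are given as a 3x3 rotation matrix whose columns are the frame's x, y, z axes.
In Python, from plant import * gives the robot as it stands. The module is installed in compiled form; this text tells all that it offers. Calls block until the motion is done:
- move_pose(position, orientation): joint-space move of the TCP to a pose.
- servo_line(position, rotation=None, vel=0.15, max_force=None): straight line of the TCP; rotation=None keeps the orientation; vel is the mean speed in m/s. With max_force (N) it stops when the force on the tool has changed by that much, and returns True; else False.
- set_joints(angles): joint-space move.
- open_gripper() and grab(f_grip=None): open the fingers fully, or close them until they stop; f_grip is the grip in N (None keeps the last).
- pause(seconds).
- solve_ik(position, orientation): joint angles nearest the present ones, or None.
- observe(): the state.
- camera(name): name is "side" or "top"; returns the picture (480x640x3 uint8, red, green, blue); there is no depth.
- get_calibration(name): a dict with "K" (3x3 intrinsics, pixels), "D" ([k1, k2, p1, p2, k3] as OpenCV has them; the pictures are not rectified), "camera_from_world" (4x4, takes a point from world to camera coordinates). Camera axes: x right, y down, z forward; pixel columns grow to the right and rows downward; lengths in m; the calibration is good to about 2 mm. A picture is of the moment at which its call begins. get_calibration takes no time and is no camera call.
A pose or a line that the arm cannot do raises Unreachable and nothing moves.
- job_done(): hands the job in, once; it reports no verdict.
The state is a dict: "t": time; "joint_pos": joint angles; "qvel": joint speeds; "effort": joint torques, N m; "tcp_pos": TCP position; "tcp_rot": TCP orientation; "ft_force": force on the tool from outside, world axes, zero at the start; "ft_torque": the same for the moment, N m; "width": finger opening in m.
Only numpy, scipy, OpenCV 4.12 (cv2) and the standard library are available. Lean on these libraries where they do the work, as an engineer would, in place of code of your own. Each camera call takes 0.05 s, during which the arm holds its last target. There are 200 camera calls.

### The job

Take a reading on the bench densitometer: while the sample carriage is still fully home, press the round zero button on the console fully in and let it come back up. Then pull the sprung carriage out by its upright finger tab until the carriage's pointer is level with the point of the index rider on the scale, and finish while still holding it there, because the spring takes it back if you let go. Leave the other things on the desk where they are.

Things in the scene. Friction and masses are not known exactly. Their poses are not given: they have to be found in the camera images.
- reader: densitometer, fixed: grey base 193 mm deep x 202 wide, white head 107 mm high across the back (x +4 to +83 mm), black console 49 mm high on the right (x -102 to +12, y -102 to -40), carriage on rails left of it (y 0 to 60) through a tunnel in the head, white scale bar beyond. Origin on the desk below; x from front edge (-108) to back (+85), y left, z up; yaw within 0.3 rad, front to the robot
- carriage_tray (a joint): how far the carriage is pulled out along the reader's -x, towards the robot: 0 = home (its start), 0.065 m = end stop. A spring always pulls it home, about 3 N at home to 8 N at the end stop; it latches nowhere
- tab_top (a point): centre of the top of the finger tab at the carriage's front, 74 mm above the desk; moves with the carriage. A black upright blade 14 mm thick along the reader's x, 32 mm wide along its y, free from 36 to 74 mm above the desk; can be pinched from above across its thickness. The carriage behind it is flat, 33 to 36 mm high, for 55 mm
- pointer (a point): tip of the dark pointer on the left edge of the carriage, 38 mm above the desk, which points at the scale; it moves with the carriage
- zero (a joint): travel of the zero button: 0 = up, 0.005 m = fully in (about 4.5 N); it springs back when released
- zero_top (a point): centre of the top face of the zero button, a round grey button of 22 mm diameter in a dark round collar on the console's deck; pressed straight down
- index: index rider: small black saddle 14 mm long with a steel thumb screw, fixed on the white scale bar left of the carriage, 25 to 50 mm in front of the pointer's home place, top 38 mm above the desk; its origin is on the scale bar's top, its axes are parallel to the reader's
- index_point (a point): tip of the index rider's point, which faces the carriage. The pointer is level with it when both have the same x in the reader's frame (sideways they pass within about 2 mm and do not touch)
- slide_box: bystander: turquoise and white slide box, 57 x 88 x 32 mm, origin at the centre of its underside
- tweezers: bystander: steel tweezers lying flat, 121 mm long, 12 mm wide, 9 mm high, origin at the underside's centre
- beaker: bystander: plain beaker, 79 mm in diameter, 64 mm high, origin at the underside's centre
- wash_bottle: bystander: white wash bottle with a bent spout, 85 x 121 x 174 mm, origin at the underside's centre
- weigh_boat: bystander: white square weighing boat, 65 x 65 x 14 mm, origin at the underside's centre
- amber_bottle: bystander: brown bottle with white cap, 56 mm in diameter, 118 mm high, origin at the underside's centre
- eraser: bystander: blue and white eraser, 20 x 42 x 13 mm, origin at the underside's centre

How it is judged:
By the outcome, as a careful person would: the job done as asked, in the order asked, and still so for the second after the job is handed in, while the arm keeps its last pose, push and grip.
It also fails if it takes over 40 s, if anything falls off the work surface, if the arm or the gripper's body presses on something with over 40 N, if the wrist force passes 120 N, or if a joint passes its speed limit or range.

## Working session

There is one attempt and no reset: what is moved stays moved. The work goes in short steps, each a Python script; the robot and the scene stay as the last script left them, time stands still between calls to the robot, and variables do not carry over. Pictures are saved under pics/ and viewed, about 8 in all and at most 12, crops included, and the job is handed in when it is done.

```bash
mkdir -p pics; python3 - <<'E'
from plant import *
import cv2,numpy as np
for n in("top","side"):
    cv2.imwrite(f"pics/{n}0.png",camera(n)[:,:,::-1]); c=get_calibration(n); print(n,c)
s=observe();print(s["t"],s["tcp_pos"],s["tcp_rot"],s["width"])
E
```

```text
top {'K': array([[536.79776019,   0.        , 308.70270854],
       [  0.        , 536.79776019, 241.16005333],
       [  0.        ,   0.        ,   1.        ]]), 'D': array([-0.05297984,  0.        ,  0.        ,  0.        ,  0.        ]), 'camera_from_world': array([[ 0.11942406, -0.99284087, -0.0022138 , -0.07927538],
       [-0.96982369, -0.11617749, -0.2143474 ,  0.48404365],
       [ 0.21255566,  0.02774524, -0.97675498,  1.09911467],
       [ 0.        ,  0.        ,  0.        ,  1.        ]])}
side {'K': array([[612.25936084,   0.        , 326.23456345],
       [  0.        , 612.25936084, 236.27838056],
       [  0.        ,   0.        ,   1.        ]]), 'D': array([-0.03415271,  0.        ,  0.        ,  0.        ,  0.        ]), 'camera_from_world': array([[ 0.92003623, -0.3914626 , -0.01704   , -0.48466523],
       [-0.26423408, -0.5877307 , -0.76469143,  0.18295416],
       [ 0.28933316,  0.70804637, -0.6441713 ,  1.52434513],
       [ 0.        ,  0.        ,  0.        ,  1.        ]])}
0.1 [0.2699512  0.59072891 0.23027842] [[-9.09473728e-01  4.15760228e-01 -9.85640788e-04]
 [ 4.15761299e-01  9.09472582e-01 -1.47164795e-03]
 [ 2.84560584e-04 -1.74821644e-03 -9.99998431e-01]] 0.08558238835778541
```

View pics/top0.png

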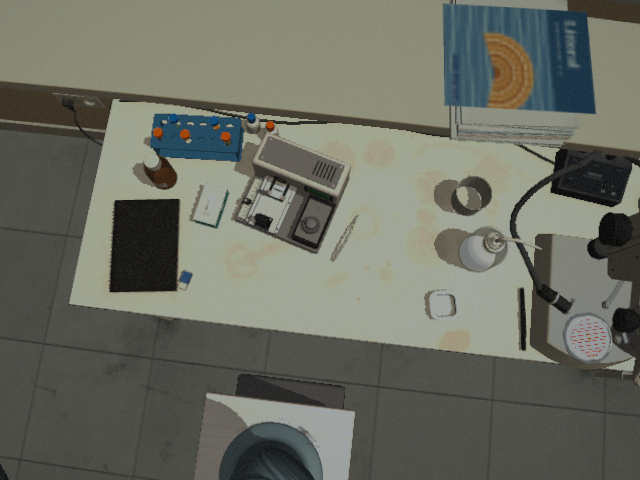

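View pics/side0.png

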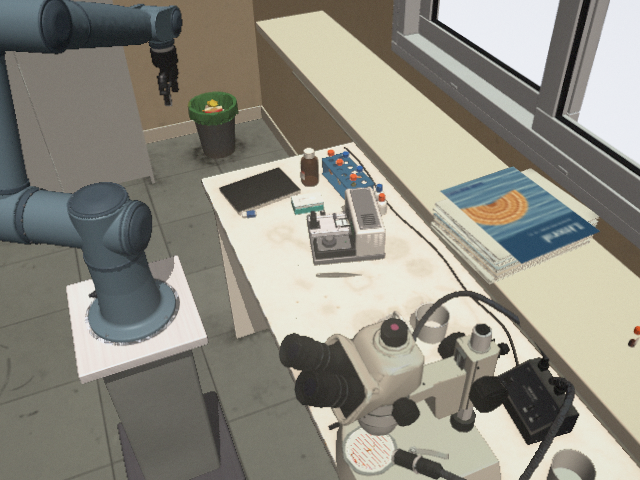

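Top view: the reader sits at about (290,195), with the tab near (263,220) and the button near (311,226). In the side view it is at about (345,230). I'll enlarge both.

```bash
python3 - <<'E'
import cv2
a=cv2.imread("pics/top0.png")[130:255,230:355]; b=cv2.imread("pics/side0.png")[180:270,300:390]
cv2.imwrite("pics/topc.png",cv2.resize(a,(600,600)[:2] if 0 else (600,600),interpolation=cv2.INTER_CUBIC))
cv2.imwrite("pics/sidec.png",cv2.resize(b,(600,600),interpolation=cv2.INTER_CUBIC))
E
```

```text
(no output)
```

View pics/topc.png

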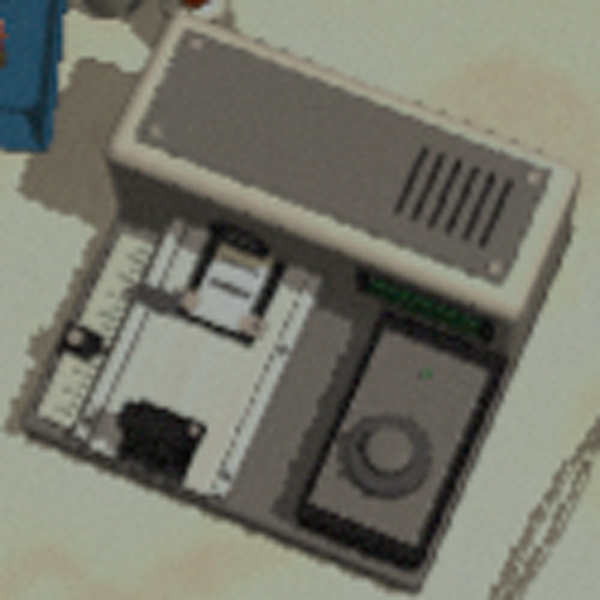

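View pics/sidec.png

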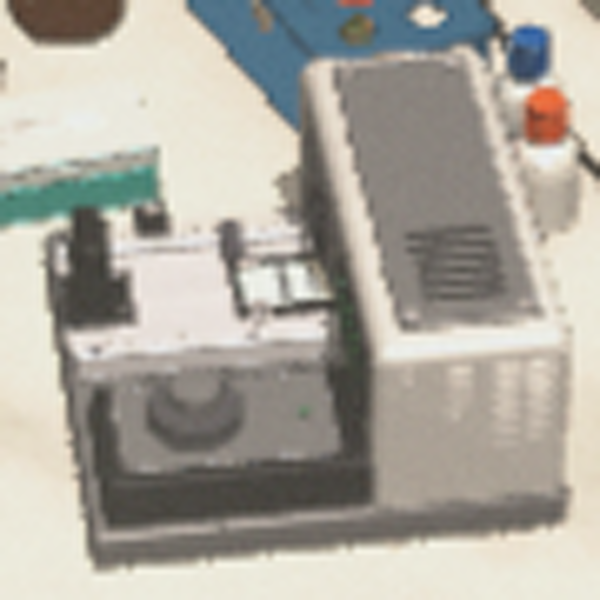

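Top crop: head top corners are near (180,20), (578,180), (520,305) and (112,150), console front near (300,525)–(410,570), button top near (383,447), tab blob at (120–205, 400–475), pointer near (150,298) and rider near (85,342). Side crop: tab top near (88,215), button top near (193,390), rider near (150,215) and pointer near (230,230). Next I'll fit the reader pose from the sizes given, triangulate the points and overlay the model.

```bash
cat > h.py <<'E'
from plant import get_calibration
import numpy as np, cv2
from scipy.optimize import least_squares
C={n:get_calibration(n) for n in("top","side")}
def proj(n,P):
    T=C[n]["camera_from_world"]
    return cv2.projectPoints(np.atleast_2d(np.asarray(P,float)),cv2.Rodrigues(T[:3,:3])[0],T[:3,3],C[n]["K"],C[n]["D"])[0][:,0]
def W(p,P):
    c,s=np.cos(p[2]),np.sin(p[2]); P=np.atleast_2d(P)
    return np.c_[p[0]+c*P[:,0]-s*P[:,1],p[1]+s*P[:,0]+c*P[:,1],P[:,2]]
cr={"top":(230,130,4.8),"side":(300,180,600/90)}
def full(n,uv): o=cr[n]; return (np.atleast_2d(uv)+.5)/o[2]-.5+np.array(o[:2])
def crop(n,uv): o=cr[n]; return (uv-np.array(o[:2])+.5)*o[2]-.5
def tri(a,b):
    f=lambda P:np.r_[(proj("top",P)-full("top",a)).ravel(),(proj("side",P)-full("side",b)).ravel()]
    r=least_squares(f,[.6,.1,.05]); return r.x,np.abs(r.fun).max()
E
cat > fit.py <<'E'
from h import *
hx=[(.083,.101,.107),(.083,-.101,.107),(.004,-.101,.107),(.004,.101,.107)]
co=[(-.102,-.040,.049),(-.102,-.102,.049)]
ba=[(-.108,.101,0),(-.108,-.101,0)]
M=np.array(hx+co+ba)
ot=full("top",[(178,14),(580,178),(522,312),(110,152),(300,522),(408,555),(22,435),(415,594)])
os_=full("side",[(565,335),(375,352),(95,500),(97,568)]); Ms=np.array([hx[1],hx[2],co[1],ba[1]])
f=lambda p:np.r_[(proj("top",W(p,M))-ot).ravel(),(proj("side",W(p,Ms))-os_).ravel()]
r=least_squares(f,[.6,.1,-.3],loss="soft_l1"); p=r.x; print(p,np.round(f(p),1)); np.save("p.npy",p)
for k,a,b in [("button",(383,447),(193,388)),("tab",(167,430),(88,214)),("rider",(80,338),(150,210)),("pointer",(140,297),(230,228))]:
    X,e=tri(a,b); c,s=np.cos(p[2]),np.sin(p[2]);d=X-[p[0],p[1],0]
    print(k,X.round(4),"reader",(np.array([c*d[0]+s*d[1],-s*d[0]+c*d[1],d[2]])*1000).round(1),round(e,2))
E
python3 fit.py
```

```text
[ 0.60378765  0.02581179 -0.29191607] [-1.  -3.8  2.2 -2.5 -0.3  2.5 -2.4 -0.7 -0.6 -0.9  3.3  3.4  0.2  0.1
  0.1  2.   1.1  0.2 -0.8  0.2  0.8 -1.3 -1.2  2.2]
button [ 0.5272 -0.018   0.0659] reader [-60.8 -64.   65.9] 0.08
tab [0.5189 0.0756 0.0889] reader [-95.6  23.3  88.9] 0.6
rider [0.5689 0.1275 0.0391] reader [-62.7  87.4  39.1] 0.03
pointer [0.5934 0.1027 0.0381] reader [-32.1  70.7  38.1] 0.69
```

```bash
cat > fit2.py <<'E'
from h import *
fl,fr,br=(-.108,.101,0),(-.108,-.101,0),(.085,-.101,0)
ot=full("top",[(22,435),(415,594)]);os_=full("side",[(97,568),(568,526)])
f=lambda p:np.r_[(proj("top",W(p,[fl,fr]))-ot).ravel(),(proj("side",W(p,[fr,br]))-os_).ravel()]
r=least_squares(f,[.6,.1,-.3]); p=r.x; print(p,np.round(f(p),1)); np.save("p.npy",p)
def show(P,name):
    print(name,"top",crop("top",proj("top",W(p,P))).round().tolist(),"side",crop("side",proj("side",W(p,P))).round().tolist())
show([(.083,.101,.107),(.083,-.101,.107),(.004,-.101,.107),(.004,.101,.107)],"head")
show([(-.102,-.04,.049),(-.102,-.102,.049),(.012,-.102,.049),(.004,-.04,.049)],"cons")
for k,a,b in [("baseFR",(415,594),(97,568)),("button",(383,447),(193,388)),("consFR",(410,553),(95,490)),("headBR",(578,178),(568,335)),("headFR",(522,312),(378,352)),("tab",(167,430),(88,214)),("rider",(80,338),(150,210)),("pointer",(140,297),(230,228))]:
    X,e=tri(a,b); c,s=np.cos(p[2]),np.sin(p[2]);d=X-[p[0],p[1],0]
    print(k,X.round(4),"reader",(np.array([c*d[0]+s*d[1],-s*d[0]+c*d[1],d[2]])*1000).round(1),round(e,2))
E
python3 fit2.py
```

```text
[ 0.60671045  0.03001091 -0.26984879] [-0.9 -0.1 -0.3 -0.   0.2  1.4  0.5  0.4]
head top [[159.0, -8.0], [580.0, 153.0], [514.0, 312.0], [88.0, 146.0]] side [[481.0, 27.0], [579.0, 325.0], [378.0, 345.0], [297.0, 44.0]]
cons top [[294.0, 510.0], [422.0, 561.0], [516.0, 335.0], [384.0, 301.0]] side [[91.0, 385.0], [110.0, 486.0], [396.0, 457.0], [350.0, 360.0]]
baseFR [ 0.4748 -0.0393  0.006 ] reader [-108.7 -102.     6. ] 0.13
button [ 0.5272 -0.018   0.0659] reader [-63.9 -67.5  65.9] 0.08
consFR [ 0.4823 -0.0347  0.0434] reader [-102.6  -95.5   43.4] 1.75
headBR [ 0.6515 -0.0904  0.1037] reader [  75.3 -104.1  103.7] 1.13
headFR [ 0.5833 -0.0719  0.1066] reader [   4.6 -104.4  106.6] 0.43
tab [0.5189 0.0756 0.0889] reader [-96.8  20.5  88.9] 0.6
rider [0.5689 0.1275 0.0391] reader [-62.4  83.9  39.1] 0.03
pointer [0.5934 0.1027 0.0381] reader [-32.3  66.5  38.1] 0.69
```

```bash
cat >> h.py <<'E'
def avg(n,k=10):
    from plant import camera
    return np.mean([camera(n).astype(float) for _ in range(k)],0)[:,:,::-1]
def zoom(img,u0,v0,w,h,s):
    out=np.clip(img,0,255).astype(np.uint8)[v0:v0+h,u0:u0+w]
    return cv2.resize(out,(w*s,h*s),interpolation=cv2.INTER_LANCZOS4)
def ticks(z,u0,v0,s,step=5):
    for u in range(0,z.shape[1]//s,step):
        cv2.line(z,(u*s+s//2,0),(u*s+s//2,8 if (u0+u)%10 else 16),(0,0,255),1)
    for v in range(0,z.shape[0]//s,step):
        cv2.line(z,(0,v*s+s//2),(8 if (v0+v)%10 else 16,v*s+s//2),(0,0,255),1)
E
python3 - <<'E'
from h import *
t=avg("top");s=avg("side");np.savez("avg0.npz",t=t,s=s)
p=np.load("p.npy")
a=zoom(t,235,175,50,60,10);ticks(a,235,175,10)
b=zoom(s,305,200,30,60,10);ticks(b,305,200,10)
box=np.array([(-.097+i*.007,.030+j*.016,.074) for i,j in((-1,-1),(1,-1),(1,1),(-1,1))])
for z,n,o in((a,"top",(235,175)),(b,"side",(305,200))):
    q=(proj(n,W(p,box))-o+.5)*10
    cv2.polylines(z,[q.astype(int)],True,(0,255,0),1)
    for x in(-.0323,-.0624):
        q=(proj(n,W(p,[(x,.066,.038)]))-o+.5)*10; cv2.drawMarker(z,tuple(int(v) for v in q[0]),(255,0,255),0,12,1)
cv2.imwrite("pics/z0.png",np.hstack([a,b]))
E
```

```text
(no output)
```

View pics/z0.png

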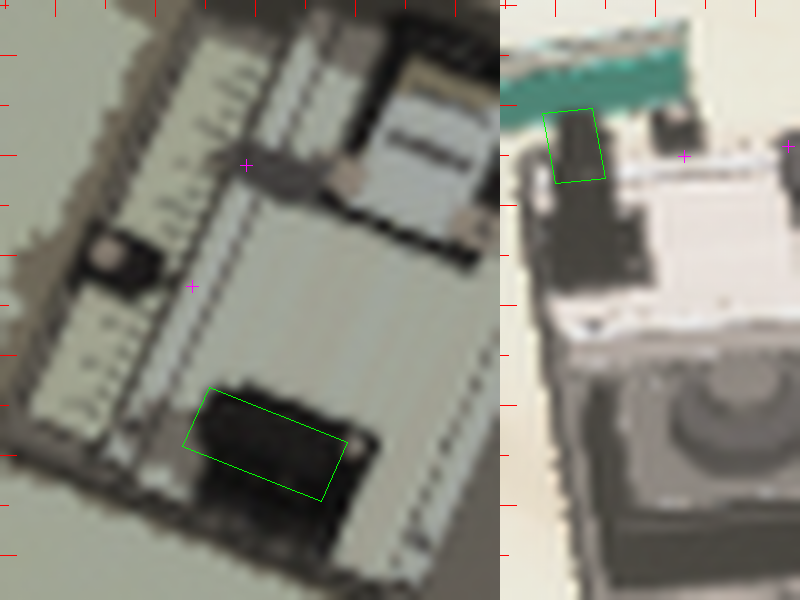

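Averaged zoom: the tab-top box fits to within 2–4 mm (the real tab is slightly to the right of my box). The pointer tip is at about (220,160) and the rider's point at about (185,282) in the top zoom. Now I'll press the button.

```bash
cat > press.py <<'E'
from plant import *
from h import *
p=np.load("p.npy");c,s=np.cos(p[2]),np.sin(p[2])
best=None
for g in(1,-1):
    y=np.array([c,s,0])*g; z=np.array([0,0,-1.]); R=np.c_[np.cross(y,z),y,z]
    q=solve_ik([.527,-.018,.18],R)
    print(g,None if q is None else np.round(q,1))
    if q is not None and(best is None or abs(q[5])<best[0]): best=(abs(q[5]),R)
R=best[1];np.save("R.npy",R)
B=np.array([.5272,-.018])
grab(40)
move_pose([*B,.18],R); servo_line([*B,.085],vel=.1)
f0=observe()["ft_force"];print("f0",f0.round(2) if hasattr(f0,'round') else f0)
print(servo_line([*B,.045],vel=.015,max_force=1.5)); o=observe();print(o["tcp_pos"],o["ft_force"],o["t"],o["width"])
z=o["tcp_pos"][2]
for k in range(12):
    z-=.001; r=servo_line([*B,z],vel=.02); o=observe(); F=np.array(o["ft_force"])-f0
    print(round(z,4),o["tcp_pos"][2].round(4),F.round(2))
    if abs(F[2])>14: break
pause(.2)
np.savez("pr.npz",t=avg("top",3),s=avg("side",3))
servo_line([*B,.085],vel=.05);pause(.2);o=observe();print(o["t"],np.array(o["ft_force"])-f0)
servo_line([*B,.16],vel=.15)
E
python3 press.py
```

```text
1 [-14.3   0.6 109.7  -0.   69.7   1.2]
-1 None
f0 [0.04 0.61 0.08]
True
[ 0.52711425 -0.01795951  0.06828852] [ 0.58523803 -0.19873376  1.63439184] 6.625 -0.00028846640965670046
0.0673 0.0674 [-0.41 -0.36  2.48]
0.0663 0.0664 [-0.58 -0.26  4.11]
0.0653 0.0654 [-0.04  0.38  3.86]
0.0643 0.0649 [-3.73 -0.67  9.01]
0.0633 0.0648 [-7.31  0.57 15.64]
9.1583 [-0.42276302 -0.31564874  0.72677699]
```

The force rose by about 0.75 N/mm to 4.4 N, then met a hard stop at z = 0.0649. That matches a full 5 mm press at 4.5 N, and the button was released afterwards. Next is the tab grasp, with the TCP biased 2–3 mm outward so that closing can't jam the carriage against its home stop.

```bash
cat > gr.py <<'E'
from plant import *
from h import *
p=np.load("p.npy");R=np.load("R.npy")
X=W(p,[(-.098,.027,.046)])[0];print(X)
open_gripper(); move_pose([X[0],X[1],.16],R)
print(servo_line(X,vel=.08,max_force=8)); o=observe();print(o["tcp_pos"],o["ft_force"],o["t"])
grab(40);pause(.2);o=observe();print(o["tcp_pos"],o["ft_force"],o["width"],o["t"])
t=avg("top");s=avg("side");np.savez("avg1.npz",t=t,s=s)
a=zoom(t,235,175,50,60,10);ticks(a,235,175,10)
b=zoom(s,305,200,30,60,10);ticks(b,305,200,10)
cv2.imwrite("pics/z1.png",np.hstack([a,b]))
E
python3 gr.py
```

```text
[0.51945477 0.08215921 0.046     ]
False
[0.51993432 0.08214332 0.04657388] [-0.10583203 -0.10830601  0.84860645] 12.65
[0.5201244  0.08200666 0.04638474] [ 3.88032115 -0.89320233  1.15718571] 0.013457860916641754 13.5
```

View pics/z1.png

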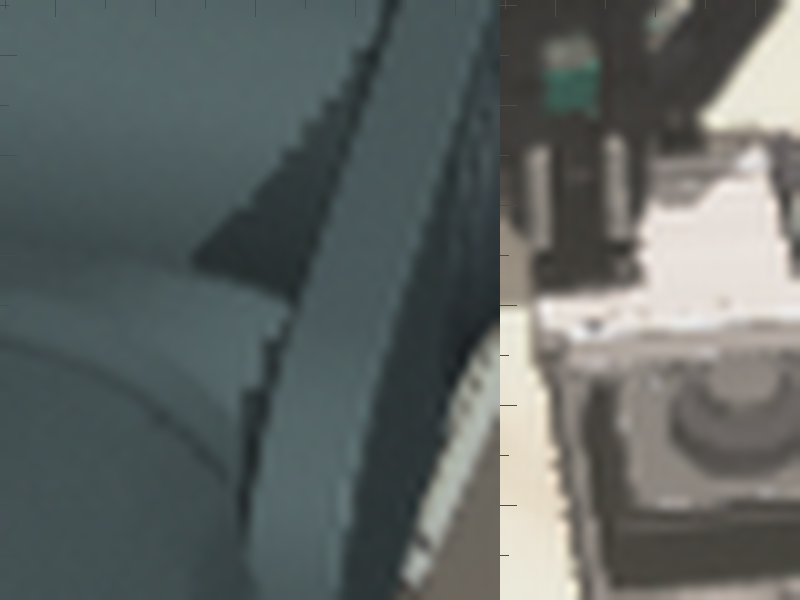

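Grasped: width is 13.5 mm and the spring is felt at +3.9 N, so the carriage was drawn out slightly. The arm now hides the rider in the top view, so I'll get the travel needed from the averaged pictures taken before the grasp, enlarged.

```bash
python3 - <<'E'
from h import *
d=np.load("avg0.npz")
a=zoom(d["t"],241,186,25,20,20)[:, :400*20//20*1] if 0 else zoom(d["t"],241,186,20,20,20)
b=zoom(d["s"],318,206,20,20,20)
# contrast
a=cv2.convertScaleAbs(a,alpha=1.4,beta=-30)
for z,o in((a,(241,186)),(b,(318,206))):
    for k in range(20):
        L=18 if (o[0]+k)%5==0 else 7; cv2.line(z,(k*20+10,0),(k*20+10,L),(0,0,255),1)
        L=18 if (o[1]+k)%5==0 else 7; cv2.line(z,(0,k*20+10),(L,k*20+10),(0,0,255),1)
cv2.imwrite("pics/z2.png",np.hstack([a,b]))
E
```

```text
(no output)
```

View pics/z2.png

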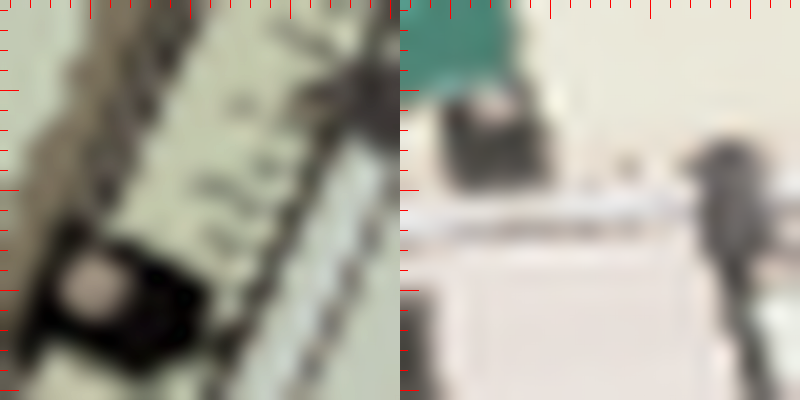

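Top: the rider's screw is at (95,285) and its point near (230,335); the pointer tip is near (310,90). Side: the rider body spans (445–545, 100–185) and the pointer block is near (735,145). The tips are fuzzy here, so I'll find the home stop by feel, pull about 28 mm and look again with the two next to each other.

```bash
cat > pull.py <<'E'
from plant import *
from h import *
p=np.load("p.npy");R=np.load("R.npy");u=R[:,1]
o=observe();X0=np.array(o["tcp_pos"]);S=lambda:(lambda o:(round((np.array(o["tcp_pos"])-X0)@u*1000,2),round(np.array(o["ft_force"])@u,2),round(o["width"]*1000,2)))(observe())
print(S())
for k in range(1,11):
    servo_line(X0+u*.0006*k,vel=.01);pause(.1);r=S();print(r)
    if r[1]<-6: break
np.save("X0.npy",X0)
servo_line(X0-u*.026,vel=.04);pause(.2);print(S(),observe()["t"])
t=avg("top");s=avg("side");np.savez("avg2.npz",t=t,s=s)
a=zoom(t,235,175,40,60,10);b=zoom(s,305,190,40,60,10)
cv2.imwrite("pics/z3.png",np.hstack([a,b]))
E
python3 pull.py
```

```text
(np.float64(0.0), np.float64(4.14), 13.17)
(np.float64(0.6), np.float64(4.17), 13.67)
(np.float64(1.22), np.float64(3.09), 13.58)
(np.float64(1.8), np.float64(3.1), 13.3)
(np.float64(2.44), np.float64(3.42), 13.23)
(np.float64(3.0), np.float64(3.79), 13.45)
(np.float64(3.42), np.float64(1.68), 12.72)
(np.float64(3.45), np.float64(-0.58), 13.33)
(np.float64(3.43), np.float64(-3.53), 13.41)
(np.float64(3.44), np.float64(-5.62), 13.03)
(np.float64(3.44), np.float64(-9.07), 13.41)
(np.float64(-25.96), np.float64(5.18), 13.48) 19.1583
```

View pics/z3.png

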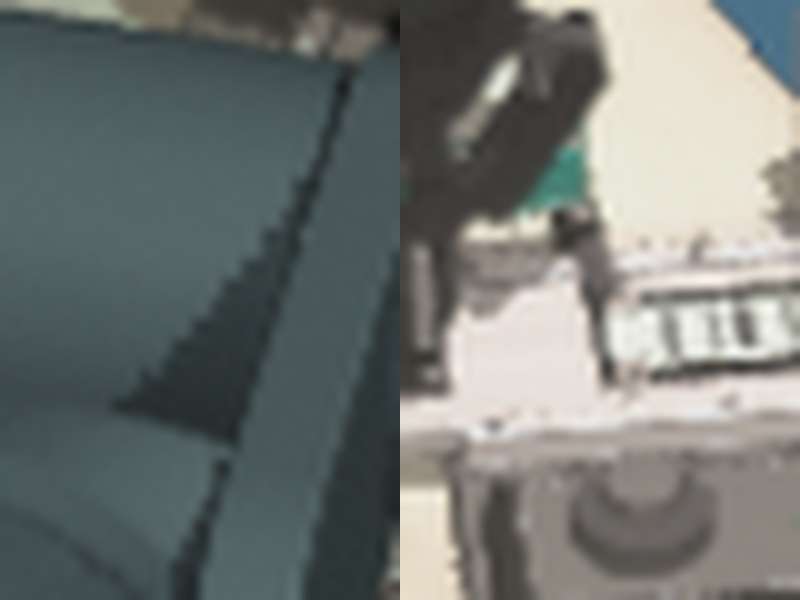

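Home stop found sharply at +3.44 mm, so the carriage is now out 29.4 mm. In the side view the pointer block at (597,260) is just behind the rider at (575,230). I'll overlay reader-y lines to measure what's left.

```bash
cat > ov.py <<'E'
from h import *
p=np.load("p.npy");d0=np.load("avg0.npz");d2=np.load("avg2.npz")
def panel(img,n,o,w,h,s,xs,ys=(.064,.094),z=.038):
    a=cv2.convertScaleAbs(zoom(img,*o,w,h,s),alpha=1.5 if n=="top" else 1.1,beta=-25)
    for x,col in xs:
        q=((proj(n,W(p,[(x/1000,y,z) for y in ys]))-o+.5)*s).astype(int)
        cv2.line(a,tuple(map(int,q[0])),tuple(map(int,q[1])),col,1)
    return a
g,m,k=(0,200,0),(255,0,255),(0,160,255)
X=[(-62.4,m),(-55.4,k),(-69.4,k),(-32.3,g)]
A=panel(d0["t"],"top",(240,184),20,22,20,X)
B=panel(d2["s"],"side",(314,205),20,11,20,[])
B2=panel(d2["s"],"side",(314,205),20,11,20,X[:3]+[(-32.3-29.4,g)],ys=(.055,.10))
cv2.imwrite("pics/z4.png",np.hstack([A,np.vstack([B,B2])]))
E
python3 ov.py
```

```text
(no output)
```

View pics/z4.png

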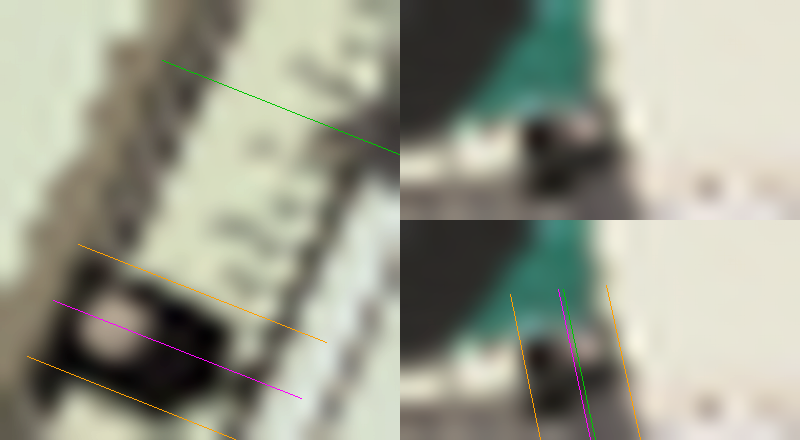

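```bash
cat > rect.py <<'E'
from h import *
p=np.load("p.npy");d0=np.load("avg0.npz");d2=np.load("avg2.npz")
s=7; xs=np.arange(-75,-20,1/s); ys=np.arange(95,53,-1/s)   # image columns: reader x ; rows: y (left up)
GX,GY=np.meshgrid(xs,ys)
def rect(img,n,dx=0,z=.038):
    P=np.c_[(GX.ravel()+dx)/1000,GY.ravel()/1000,np.full(GX.size,z)]
    m=proj(n,W(p,P)).astype(np.float32).reshape(*GX.shape,2)
    return cv2.remap(img.astype(np.float32),m[...,0],m[...,1],cv2.INTER_CUBIC)
if __name__=="__main__":
    R=[rect(d0["t"],"top"),rect(d0["s"],"side"),rect(d2["s"],"side")]
    def prof(r,y,a,b):
        i=int((95-y)*s);j0,j1=int((a+75)*s),int((b+75)*s);g=r[i-3:i+4,j0:j1].mean((0,2));w=np.clip(np.percentile(g,80)-g-25,0,None)
        return round(float((w*xs[j0:j1]).sum()/max(w.sum(),1e-6)),2),round(float(w.max()))
    for n,r,a,b in(("top0 ptr",R[0],-42,-22),("side0 ptr",R[1],-42,-22),("side2 ptr",R[2],-70,-52)):
        print(n,[(y,)+prof(r,y,a,b) for y in range(58,76,2)])
    for n,r in(("top0 rider",R[0]),("side0 rider",R[1])):
        print(n,[(y,)+prof(r,y,-75,-48) for y in range(66,94,2)])
    out=[]
    for r in R:
        r=np.clip(r*1.2-20,0,255).astype(np.uint8)
        for k in range(-75,-20,5):
            cv2.line(r,((k+75)*s,0),((k+75)*s,10 if k%10 else 20),(0,0,255),1)
        for k in range(55,95,5):
            cv2.line(r,(0,(95-k)*s),(10 if k%10 else 20,(95-k)*s),(0,0,255),1)
        out.append(r)
    out.append(out[0]*0)
    cv2.imwrite("pics/z5.png",np.vstack([np.hstack(out[:2]),np.hstack(out[2:])]))
E
python3 rect.py
```

```text
top0 ptr [(58, -31.59, 58), (60, -31.17, 31), (62, -31.61, 57), (64, -31.52, 79), (66, -31.1, 61), (68, -30.63, 11), (70, -36.0, 2), (72, -33.41, 37), (74, -34.02, 19)]
side0 ptr [(58, -31.7, 79), (60, -31.44, 90), (62, -31.07, 100), (64, -30.88, 101), (66, -31.08, 95), (68, -31.07, 92), (70, -30.61, 96), (72, -30.21, 71), (74, -30.0, 29)]
side2 ptr [(58, -59.82, 57), (60, -59.95, 69), (62, -60.03, 85), (64, -60.13, 71), (66, -60.6, 39), (68, -62.74, 22), (70, -64.73, 45), (72, -64.79, 68), (74, -64.56, 75)]
top0 rider [(66, 0.0, 0), (68, 0.0, 0), (70, -63.36, 21), (72, -63.94, 57), (74, -63.03, 78), (76, -63.47, 93), (78, -64.02, 98), (80, -63.78, 107), (82, -63.86, 108), (84, -63.96, 107), (86, -64.57, 94), (88, -66.81, 61), (90, -67.98, 29), (92, -64.53, 12)]
side0 rider [(66, -62.7, 34), (68, -63.14, 72), (70, -63.12, 99), (72, -63.05, 119), (74, -63.2, 130), (76, -63.08, 132), (78, -62.87, 133), (80, -62.85, 132), (82, -63.14, 133), (84, -63.67, 129), (86, -64.35, 123), (88, -64.95, 98), (90, -65.38, 70), (92, -66.01, 79)]
```

View pics/z5.png

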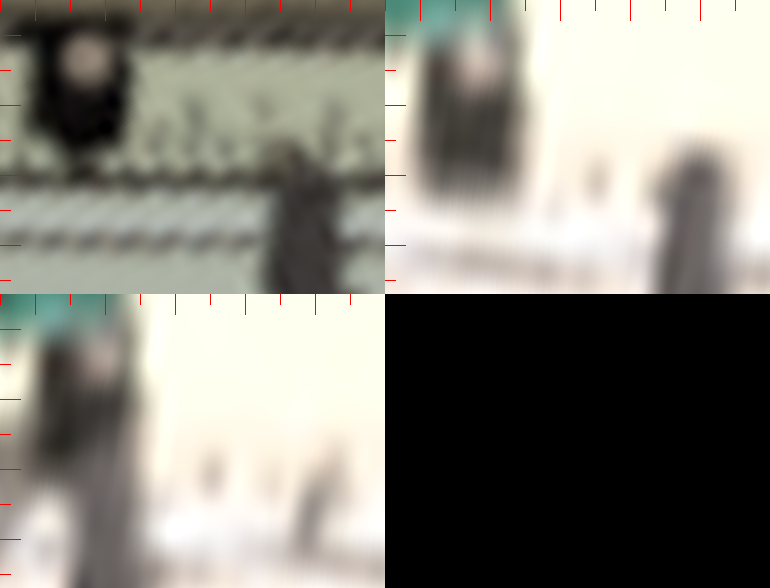

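Rectified views at z = 38 mm: the rider's centre and point are at x = −63.4 (top) and −63.1 (side), and the pointer at home is at −31.5 and −31.0. The required pull is therefore 31.9–32.1 mm, and I take 32.0 (now at 29.4). Pulling the rest and checking.

```bash
cat > fin.py <<'E'
from plant import *
from rect import *
R=np.load("R.npy");u=R[:,1];X0=np.load("X0.npy")
servo_line(X0+u*(.00344-.0320),vel=.02);pause(.4);o=observe()
print("pull",3.44-(np.array(o["tcp_pos"])-X0)@u*1000,np.round(o["ft_force"],1),o["width"],o["t"])
sd=avg("side",20);np.savez("avg3.npz",s=sd,t=sd)
r=np.clip(rect(sd,"side")*1.2-20,0,255).astype(np.uint8)
j=int((75-63.2)*s);r2=r.copy();cv2.line(r2,(j,0),(j,r.shape[0]),(0,0,255),1)
w=zoom(sd,295,190,60,45,8)[:300*1+60]
c=np.hstack([r,r2]);c=np.vstack([c,cv2.resize(w,(385,289)).repeat(1,0) if 0 else np.hstack([cv2.resize(w,(385,289)),np.zeros((289,385,3),np.uint8)])])
cv2.imwrite("pics/z6.png",c)
E
python3 fin.py
```

```text
pull 31.91531985438667 [ 4.3 -1.3  1.6] 0.01324121701402128 20.8333
```

View pics/z6.png

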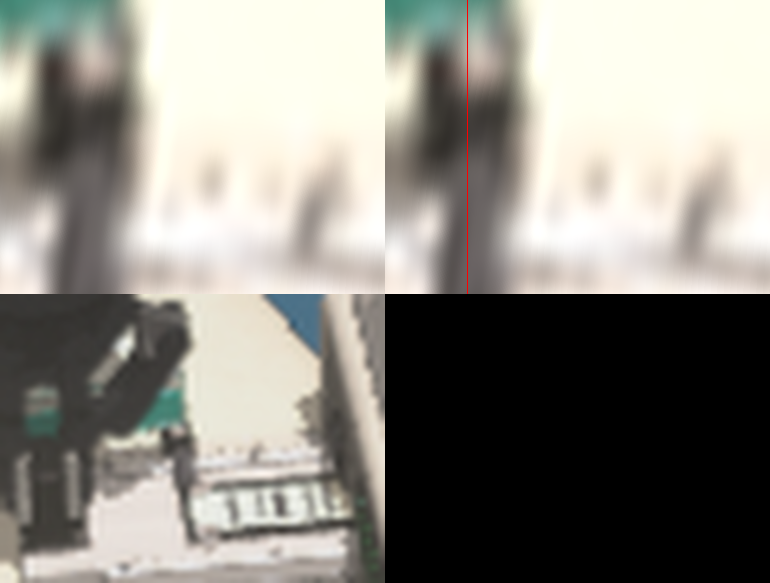

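```bash
python3 - <<'E'
from plant import *
import numpy as np
R=np.load("R.npy");u=R[:,1];X0=np.load("X0.npy")
servo_line(X0+u*(.00344-.0323),vel=.01);pause(.5);o=observe()
print("pull",3.44-(np.array(o["tcp_pos"])-X0)@u*1000,np.round(o["ft_force"],1),o["width"],o["t"])
job_done()
E
```

```text
pull 32.1516176447993 [ 5.3 -1.3  0.9] 0.013697539408575342 22.5833
the job is handed in; nothing more can be done
```

I zeroed the densitometer with the carriage at home. I then pulled the carriage out 32.15 mm, and the gripper was still holding the tab there when I handed in at 22.6 s.

- **Zero button:** the force rose to about 4.4 N and then met a hard stop (pressed on to 15.6 N), which matches a full 5 mm press. I lifted clear so the button could spring back. I inferred the full press from force alone, because the finger covered the button.
- **Carriage position:** I found the home stop by feel, and it was sharp. The top view put the pull at 31.9–32.3 mm and the side view at 31.8–32.4 mm, so I stopped at 32.15 mm. The opening was 13.7 mm on the 14 mm blade, and about 5 N of spring force was felt.
- **Uncertainty:** the two tips are fuzzy at about 2 mm per pixel, so the level match is good to roughly ±0.5–1 mm. The arm hid the tips from the top camera during the pull. In the last side view, at 31.9 mm, the pointer looked up to about 0.7 mm short of the rider's centre. I added about 0.24 mm after that and took no picture of the final position.
- **Other checks:** my first reader fit from the head's corners disagreed by several pixels. I refitted from the base corners, with a worst error of 1.4 px. I commanded no move near the other things on the desk, but took no final picture of them.

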